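# Put the brown bottles back on their drip saucers

## Robot

A 6-joint arm with a two-finger parallel gripper is mounted at the origin on a cart in front of the work surface, level with it; the furniture and walls round the work are solid. World frame = base frame: x ahead of the robot, y to its left, z up, the work surface at z = 0. Lengths are in mm, angles in rad, forces in N, time in s.
With the tool pointing down it reaches from about 350 to 950 mm from the base axis. Payload 17.4 kg.
Tool frame: the origin (TCP) lies between the finger pads; the fingertips stand 8 mm ahead of it and the grasp point (between the pads) lies 11 mm behind it; z points along the fingers, y is the line along which they close (so a half turn about z gives the same grasp; the last joint's range is limited). The gripper opens to 93 mm and grips with 3 to 60 N. Pads are 15 mm wide; open, the fingers measure 128 mm over their backs; the gripper's body (75 mm by 188 mm) begins 65 mm behind the grasp point.
Start: joints at [1.288, 0.116, 1.442, -0, 1.584, -0.038], TCP at [163.602, 654.879, 226.646] pointing down, gripper open.
Joint ranges: [-2.83, 2.83], [-0.83, 2.19], [0.07, 2.5], [-1.14, 4.28], [0.01, 3], [-2.97, 2.97]. Speed limits (rad/s): [1.89, 1.89, 2.22, 3.14, 3.14, 3.14].

## Interface

Orientations are given as [roll, pitch, yaw] about the fixed x, y, z axes, in that order (R = Rz(yaw) Ry(pitch) Rx(roll)).
In Python, from bench import env, optics gives the robot as it stands.
- The arm moves only by the tool play_rows, never from a script. Its argument "steps" is a list of rows, each an object with "grip": the closure, from 0 (fully open) to 1 (shut); "delta_pos": the shift along the tool's x, y, z in m, a list of three; "yaw": the turn about the tool's z in rad. In form: [{"grip": grip, "delta_pos": [dx, dy, dz], "yaw": yaw}, ...]. A call has 1 to 5 rows; each row shifts and turns the commanded pose from where the row before left it, along the tool's axes as they then stand; what a row does not reach is not made up. A row lasts 1/12 s, in which the tool goes at most 41.7 mm and 7.16 degrees, less where a joint would pass 70% of its speed; a pose out of reach is approached as far as the arm can. A call with a gripper value outside its range is refused whole. The fingers move at their own pace and stop on an object; the grip force is fixed at half the most. Time passes only in rows, so rows that do not move let the fingers close. It gives the time, the measured TCP pose, the force, the opening and the grip force at its end, in the units of the state.
- env.state(): the state, without advancing time (a new reading comes with each control period).
- optics.read_camera(name): name is "scene" or "top" or "wrist"; returns a dict with "image" (420x560x3 uint8, blue, green, red), "depth" (420x560 float32, mm along the optical axis (not along the pixel's ray), 0 where there is no reading), "fx", "fy", "cx", "cy" (pixels), "distortion" ([k1, k2, p1, p2, k3] as OpenCV has them; the pictures are not rectified), "extrinsics" (4x4, takes a point from world to camera coordinates); the wrist camera has in their place "tool_from_camera" (4x4, takes a point from camera to tool coordinates, whose origin is the TCP and whose axes are the flange's). Camera axes: x right, y up, looking along -z (the intrinsics and any distortion apply to the point x, -y, -z); pixel columns grow to the right and rows downward; lengths in mm; the calibration is good to about 2 mm. A picture is of the moment at which its call begins: read the wrist's pose just before it.
- env.hand_in(): hands the job in; it is judged then, once.
The state is a dict: "clock": time; "q": joint angles; "joint_vel": joint speeds; "effort": joint torques, N m; "tcp_pos": TCP position; "tcp_rot": TCP orientation; "contact_force": force on the tool from outside, world axes, zero at the start; "moment": the same for the moment, N m; "gripper_width": opening from 0.0 (shut) to 1.0 (fully open); "finger_force": force on a finger pad.
Only numpy, scipy, OpenCV 4.12 (cv2) and the standard library are available. Lean on these libraries where they do the work, as an engineer would, in place of code of your own. Each camera call takes 0.05 s, during which the arm holds its last target. There are 200 camera calls.

## Task

Put the three brown bottles that are out on the open worktop back on the round steel drip saucers, each on the saucer that matches its size: smallest bottle on the smallest saucer, middle on middle, largest on largest, standing upright with the base flat inside the rim. The white ointment jar left on the largest saucer is in the way, so stand it upright in the square steel dish instead. Set everything down gently without dropping or tipping it, and leave the white tub, the carton and the things at the back under the cabinets alone.

Things in the scene. Friction and masses are not known exactly. Their poses are not given: they have to be found in the camera images.
- bottle_small: smallest brown glass medicine bottle with a white cap, standing loose: body 44 mm diameter, straight up to z = 67 mm, then a shoulder and a screw cap of 24 mm diameter from z = 82 to 100 mm; 100 mm tall in all. It can be gripped round the cap or round the body. Origin at the centre of its underside, z up.
- bottle_medium: middle-sized brown glass medicine bottle with a black cap and a white label, standing loose: body 54 mm diameter, straight up to z = 81 mm, then a shoulder and a screw cap of 29 mm diameter from z = 97 to 120 mm; 120 mm tall in all. It can be gripped round the cap or round the body. Origin at the centre of its underside, z up.
- bottle_large: largest brown glass medicine bottle with a black cap and a dark label, standing loose: body 64 mm diameter, straight up to z = 91 mm, then a shoulder and a screw cap of 34 mm diameter from z = 109 to 135 mm; 135 mm tall in all. It can be gripped round the cap or round the body. Origin at the centre of its underside, z up.
- saucer_small: smallest of the three round steel drip saucers, fixed to the worktop: 64 mm inside diameter, 70 mm outside, floor 3 mm thick, rim 7 mm high over the worktop. Origin at the centre of its underside, z up (floor at z = 3 mm).
- saucer_medium: middle-sized of the three round steel drip saucers, fixed to the worktop: 79 mm inside diameter, 85 mm outside, floor 3 mm thick, rim 7 mm high over the worktop. Origin at the centre of its underside, z up (floor at z = 3 mm).
- saucer_large: largest of the three round steel drip saucers, fixed to the worktop: 94 mm inside diameter, 100 mm outside, floor 3 mm thick, rim 7 mm high over the worktop. The ointment jar stands in it at the start. Origin at the centre of its underside, z up (floor at z = 3 mm).
- jar: low white plastic ointment jar with a screw lid, loose, in the largest saucer at the start: 40 mm high; body 56 mm diameter, lid 58 mm diameter from z = 27 mm up. Origin at the centre of its underside, z up.
- square_dish: shallow square steel dish, fixed to the worktop, empty at the start: 104 x 104 mm outside, 98 x 98 mm inside, walls 3 mm thick and 9 mm high over the worktop, floor 3 mm thick. Origin at the centre of its underside, x and y along its sides, z up (floor at z = 3 mm).
- tub: bystander, not to be moved: white tub with a green band, 79 mm diameter, 80 mm high. Origin at the centre of its underside.
- carton: bystander, not to be moved: upright folding carton, 52 (x) x 60 (y) mm, 110 mm high. Origin at the centre of its underside.

How it is judged:
By the outcome, as a careful person would: the job done as asked, in the order asked, and still so for the second after the job is handed in, with the robot touching nothing.
It also fails if it takes over 118 s, if anything falls off the work surface, if the arm or the gripper's body presses on something with over 40 N, if the wrist force passes 120 N, or if a joint passes its speed limit or range.

## Working session

There is one attempt and no reset: what is moved stays moved. The work goes in short steps, Python scripts to look and compute and a tool call to move; the robot and the scene stay as the last step left them, time stands still between calls to the robot, and variables do not carry over. Pictures are saved under pics/ and viewed, at most 14 in all, crops included, and the job is handed in when it is done.

Besides the shell and the picture viewer there is one more tool, called after "Request:" by a JSON object that holds its "method" and its "body". play_rows: Moves the arm, as the interface text tells. Its arguments: {"type":"object","properties":{"steps":{"type":"array"}},"required":["steps"]}

```bash
mkdir -p pics; ls; cat > h.py <<'E'
from bench import env, optics
import numpy as np, cv2
from scipy.spatial.transform import Rotation as R
def cam(n):
    s=env.state(); c=optics.read_camera(n)
    if n=="wrist":
        T=np.eye(4);T[:3,:3]=R.from_euler('xyz',s['tcp_rot']).as_matrix();T[:3,3]=s['tcp_pos']
        c['W']=T@np.array(c['tool_from_camera'])
    else: c['W']=np.linalg.inv(np.array(c['extrinsics']))
    c['K']=np.array([[c['fx'],0,c['cx']],[0,c['fy'],c['cy']],[0,0,1.]])
    return c
def world(c,u,v,z=None):
    """pixel -> world: by depth, or on plane z"""
    p=cv2.undistortPoints(np.array([[[u,v]]],float),c['K'],np.array(c['distortion'],float)).ravel()
    d=np.array([p[0],-p[1],-1.]);W=c['W']
    if z is None: k=float(np.median(c['depth'][int(v)-1:int(v)+2,int(u)-1:int(u)+2]))
    else: k=(z-W[2,3])/(W[:3,:3]@d)[2]
    return W[:3,:3]@(d*k)+W[:3,3]
def cloud(c):
    h,w=c['depth'].shape;vv,uu=np.mgrid[:h,:w]
    p=cv2.undistortPoints(np.stack([uu,vv],-1).reshape(-1,1,2).astype(float),c['K'],np.array(c['distortion'],float)).reshape(-1,2)
    d=c['depth'].ravel();P=np.c_[p[:,0]*d,-p[:,1]*d,-d]@c['W'][:3,:3].T+c['W'][:3,3]
    P[d==0]=np.nan
    return P.reshape(h,w,3)
E
python3 - <<'E'
from h import *
print(env.state())
for n in("scene","top"):
    c=cam(n);cv2.imwrite(f"pics/{n}0.png",c['image']);print(n,c['W'].round(2),c['fx'],(c['depth']==0).mean())
    np.save(f"{n}0.npy",cloud(c))
E
```

```text
pics
{'clock': 0.0, 'q': array([ 1.28824396e+00,  1.16470246e-01,  1.44226873e+00,  2.30602433e-06,
        1.58400189e+00, -3.78212422e-02]), 'joint_vel': array([-0.00026542,  0.00117285, -0.00026159,  0.00052272,  0.00015281,
        0.00039663]), 'effort': array([-4.39734040e-04, -7.21257377e+01, -6.22609019e+01,  7.79350963e-02,
        2.37291888e-02, -7.48254843e-05]), 'tcp_pos': array([163.51577628, 654.68976312, 225.91364216]), 'tcp_rot': array([-3.14044535e+00, -4.57206315e-05,  2.89686153e+00]), 'contact_force': array([ 0.20331172, -0.64231693, -0.17769333]), 'moment': array([0.01824601, 0.01496079, 0.01556257]), 'finger_force': 0.0, 'gripper_width': 1.0006298478362292}
scene [[ 9.0000e-01  2.1000e-01 -3.8000e-01  7.9350e+01]
 [-4.4000e-01  4.2000e-01 -8.0000e-01 -8.4645e+02]
 [-1.0000e-02  8.8000e-01  4.7000e-01  5.7014e+02]
 [ 0.0000e+00  0.0000e+00  0.0000e+00  1.0000e+00]] 388.3060751279171 0.029183673469387755
top [[-2.00000e-02  9.90000e-01 -1.20000e-01  3.71440e+02]
 [-1.00000e+00 -3.00000e-02 -1.00000e-02 -7.55000e+00]
 [-2.00000e-02  1.20000e-01  9.90000e-01  1.09181e+03]
 [ 0.00000e+00  0.00000e+00  0.00000e+00  1.00000e+00]] 403.58636422962024 0.003754251700680272
```

View pics/scene0.png

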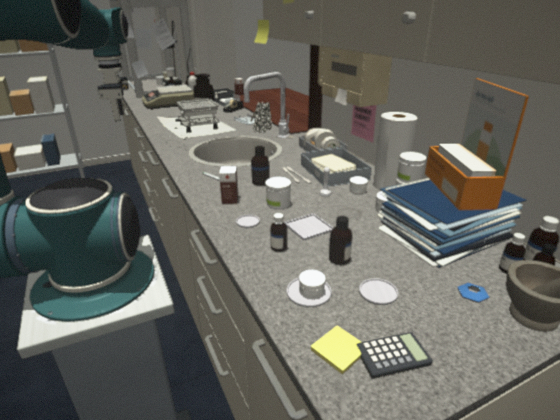

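View pics/top0.png

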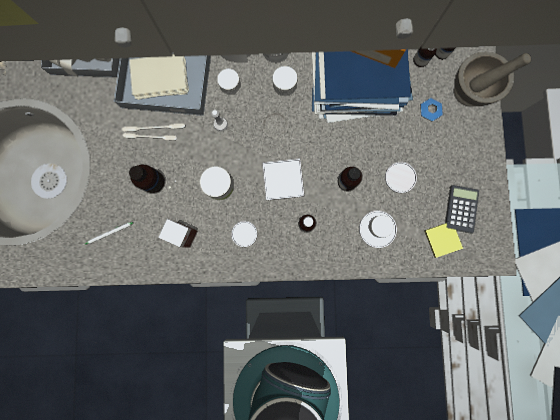

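The pictures show the small bottle at top-view pixel (308,222), the bottle at (349,178) that should be the medium, and the large one at (147,178). The saucers are at (244,234) small, (401,178) medium and (378,230) large, which holds the jar. The dish is at (283,179), the tub at (215,181) and the carton at (178,234).

```bash
python3 - <<'E'
from h import *
P=np.load("top0.npy");Q=np.load("scene0.npy")
print("table z",np.nanmedian(P[250:265,100:400,2]), "scene", np.nanmedian(Q[300:320,340:360,2]))
im=cv2.imread("pics/top0.png")
for n,(u,v) in dict(sm=(308,222),med=(349,178),lar=(147,178),ss=(244,234),sM=(401,178),sL=(378,230),dish=(283,179),tub=(215,181),cart=(178,234)).items():
    p=P[v-28:v+29,u-28:u+29].reshape(-1,3); zt=np.nanpercentile(p[:,2],99.5)
    q=p[p[:,2]>zt-6]; 
    print(n,"ztop",zt.round(1),"top mean",q.mean(0).round(),"ext",(q.max(0)-q.min(0))[:2].round(), P[v,u].round())
c=[cv2.resize(im[v-30:v+30,u-30:u+30],None,fx=4,fy=4,interpolation=2) for u,v in((308,222),(349,178),(147,178),(244,234),(401,178),(378,230))]
cv2.imwrite("pics/crops.png",np.vstack([np.hstack(c[:3]),np.hstack(c[3:])]))
E
```

```text
table z 0.752751009977942 scene 2.3998497585615723
sm ztop 101.8 top mean [448. -67. 101.] ext [22. 20.] [447. -67. 100.]
med ztop 122.6 top mean [ 562. -182.  121.] ext [28. 27.] [ 553. -171.  108.]
lar ztop 138.1 top mean [575. 348. 136.] ext [33. 34.] [567. 331. 104.]
ss ztop 9.3 top mean [428. 101.   5.] ext [154. 153.] [427. 101.   3.]
sM ztop 9.4 top mean [ 570. -329.    5.] ext [158. 159.] [ 568. -329.    4.]
sL ztop 47.0 top mean [ 436. -261.   44.] ext [55. 57.] [ 426. -250.   42.]
dish ztop 11.8 top mean [574.  -8.   8.] ext [153. 136.] [575.  -8.  -1.]
tub ztop 84.4 top mean [558. 165.  81.] ext [75. 77.] [559. 165.  81.]
cart ztop 113.9 top mean [429. 263. 111.] ext [67. 71.] [425. 251. 112.]
```

View pics/crops.png

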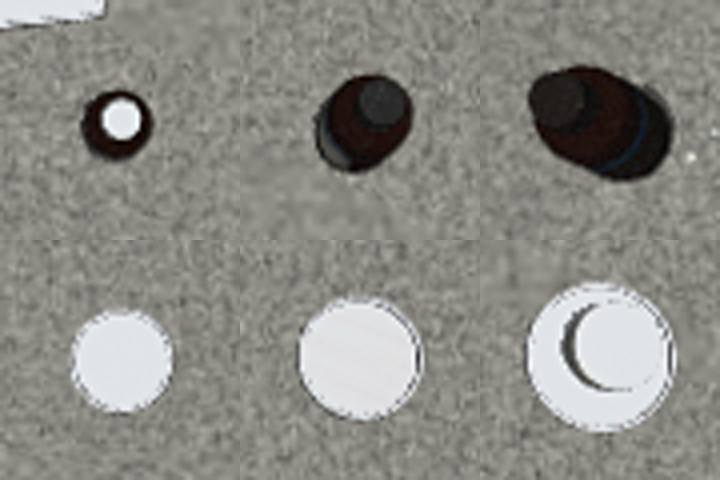

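The crops confirm the sizes: small bottle top left, medium top centre, large top right. Saucer centres are near (244.5,234.2), (401.2,177.5) and (378.2,229). The jar sits right of centre in the large saucer.

```bash
python3 - <<'E'
from h import *
c=cam("top");g=c['image'].min(2)
for n,(u,v) in dict(ss=(244,234),sM=(401,178),sL=(378,230),dish=(283,179)).items():
    m=(g[v-32:v+32,u-32:u+32]>190).astype(np.uint8)
    m=cv2.morphologyEx(m,cv2.MORPH_OPEN,np.ones((5,5)))
    k=max(cv2.findContours(m,0,2)[0],key=cv2.contourArea)[:,0,:]+[u-32,v-32]
    W=np.array([world(c,a,b,7)[:2] for a,b in k],np.float32)
    if n=='dish': print(n,cv2.minAreaRect(W))
    else: print(n,cv2.minEnclosingCircle(W),cv2.fitEllipse(W)[:2])
P=cloud(c);p=P[195:260,345:415].reshape(-1,3);q=p[(p[:,2]>36)].astype(np.float32)[:,:2];print('jar',cv2.minEnclosingCircle(q),cv2.fitEllipse(cv2.convexHull(q)))
print(world(c,378.2,229,7))
w=cam("wrist");cv2.imwrite("pics/w0.png",w['image']);print(w['tool_from_camera'],w['W'].round(2))
E
```

```text
ss ((427.17132568359375, 101.16802978515625), 33.471336364746094) ((426.9632568359375, 100.30850982666016), (60.306884765625, 61.82179260253906))
sM ((569.0054931640625, -325.2571105957031), 39.74419403076172) ((569.3289794921875, -326.2610778808594), (74.57308197021484, 76.04300689697266))
sL ((432.1110534667969, -256.3221740722656), 47.330806732177734) ((430.81707763671875, -258.1147766113281), (81.62079620361328, 89.8995361328125))
dish ((571.6353759765625, -6.783618927001953), (98.6328353881836, 98.2608413696289), 4.193941116333008)Traceback (most recent call last):
  File "<stdin>", line 10, in <module>
cv2.error: OpenCV(4.12.0) /io/opencv/modules/imgproc/src/shapedescr.cpp:201: error: (-215:Assertion failed) count >= 0 && (depth == CV_32F || depth == CV_32S) in function 'minEnclosingCircle'
```

Request:
{"method": "play_rows", "body": {"steps": [{"grip":0,"delta_pos":[-0.03,0,0],"yaw":-0.082},{"grip":0,"delta_pos":[-0.04,0,0],"yaw":-0.082},{"grip":0,"delta_pos":[-0.03,-0.025,0],"yaw":-0.081},{"grip":0,"delta_pos":[-0.02,-0.03,0],"yaw":0},{"grip":0,"delta_pos":[-0.02,-0.03,0],"yaw":0}]}}

```text
clock: 0.57
tcp_pos: [301.2, 552.5, 225.9]
tcp_rot: [-3.141, -0.0, -3.141]
contact_force: [-0.5, 0.3, 0.5]
gripper_width: 0.998
finger_force: 0.0
```

Request:
{"method": "play_rows", "body": {"steps": [{"grip":0,"delta_pos":[-0.02,-0.036,0],"yaw":0},{"grip":0,"delta_pos":[-0.02,-0.036,0],"yaw":0},{"grip":0,"delta_pos":[-0.02,-0.036,0],"yaw":0},{"grip":0,"delta_pos":[-0.02,-0.036,0],"yaw":0},{"grip":0,"delta_pos":[-0.02,-0.036,0],"yaw":0}]}}

```text
clock: 0.98
tcp_pos: [400.5, 371.9, 226.5]
tcp_rot: [-3.142, 0.0, -3.141]
contact_force: [0.4, -0.3, -0.3]
gripper_width: 0.995
finger_force: 0.0
```

Request:
{"method": "play_rows", "body": {"steps": [{"grip":0,"delta_pos":[-0.01,-0.038,0],"yaw":0},{"grip":0,"delta_pos":[-0.01,-0.038,0],"yaw":0},{"grip":0,"delta_pos":[0,-0.04,0],"yaw":0},{"grip":0,"delta_pos":[0,-0.04,0],"yaw":0},{"grip":0,"delta_pos":[0,-0.04,0],"yaw":0}]}}

```text
clock: 1.4
tcp_pos: [419.7, 176.1, 226.4]
tcp_rot: [-3.142, -0.0, -3.141]
contact_force: [-0.0, -0.7, -0.2]
gripper_width: 1.001
finger_force: 0.0
```

Request:
{"method": "play_rows", "body": {"steps": [{"grip":0,"delta_pos":[0,-0.04,0],"yaw":0},{"grip":0,"delta_pos":[0,-0.04,0],"yaw":0},{"grip":0,"delta_pos":[0,-0.04,0],"yaw":0},{"grip":0,"delta_pos":[0,-0.04,0],"yaw":0},{"grip":0,"delta_pos":[0,-0.04,0],"yaw":0}]}}

```text
clock: 1.82
tcp_pos: [419.5, -24.0, 226.8]
tcp_rot: [-3.142, 0.001, -3.141]
contact_force: [1.0, 0.8, -0.5]
gripper_width: 0.999
finger_force: 0.0
```

Request:
{"method": "play_rows", "body": {"steps": [{"grip":0,"delta_pos":[-0.014,-0.04,0],"yaw":0},{"grip":0,"delta_pos":[0,-0.04,0],"yaw":0},{"grip":0,"delta_pos":[0,-0.04,0],"yaw":0},{"grip":0,"delta_pos":[0,-0.04,0],"yaw":0},{"grip":0,"delta_pos":[0,-0.04,0],"yaw":0}]}}

```text
clock: 2.23
tcp_pos: [433.4, -223.6, 226.7]
tcp_rot: [-3.142, 0.0, 3.141]
contact_force: [0.9, 0.7, 0.8]
gripper_width: 1.002
finger_force: 0.0
```

Request:
{"method": "play_rows", "body": {"steps": [{"grip":0,"delta_pos":[0,-0.035,0],"yaw":0},{"grip":0,"delta_pos":[0,0,0],"yaw":0},{"grip":0,"delta_pos":[0,0,0],"yaw":0}]}}

```text
clock: 2.48
tcp_pos: [433.5, -257.8, 226.0]
tcp_rot: [3.141, -0.001, 3.139]
contact_force: [-0.4, -0.6, 0.3]
gripper_width: 0.998
finger_force: 0.0
```

```bash
python3 - <<'E'
from h import *
w=cam("wrist");cv2.imwrite("pics/w1.png",w['image']);print(w['W'].round(2),env.state()['tcp_pos'])
P=cloud(w);np.save('w1.npy',P)
m=(P[...,2]>36)&(P[...,2]<60)&(np.hypot(P[...,0]-434,P[...,1]+259)<60)
q=P[m][:,:2].astype(np.float32);print(m.sum(),np.median(P[m][:,2]),cv2.minEnclosingCircle(q),cv2.fitEllipse(cv2.convexHull(q)))
E
```

```text
[[ 0.0000e+00 -9.6000e-01 -2.8000e-01  3.5454e+02]
 [ 1.0000e+00  0.0000e+00 -0.0000e+00 -2.5814e+02]
 [ 0.0000e+00 -2.8000e-01  9.6000e-01  3.8441e+02]
 [ 0.0000e+00  0.0000e+00  0.0000e+00  1.0000e+00]] [ 433.76197527 -256.73938267  226.23403748]
2118 42.883997707457326 ((437.2440490722656, -262.5960693359375), 28.952171325683594) ((436.980224609375, -262.3152770996094), (55.584938049316406, 57.17731857299805), 86.8292007446289)
```

View pics/w1.png

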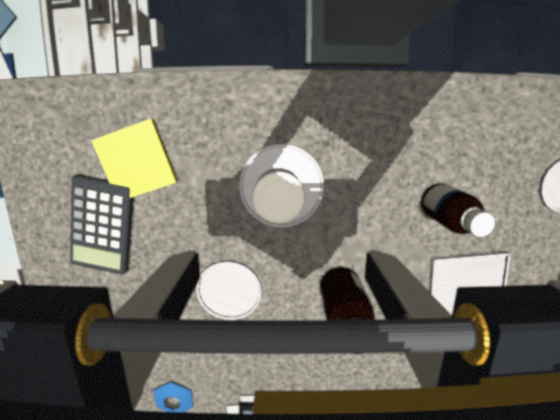

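The jar lid is centred at (278,197) in the large saucer at (282,186). The medium saucer is at (229,290) and the fingers straddle the jar symmetrically.

Request:
{"method": "play_rows", "body": {"steps": [{"grip":0,"delta_pos":[-0.003,-0.005,0.035],"yaw":0},{"grip":0,"delta_pos":[0,0,0.035],"yaw":0},{"grip":0,"delta_pos":[0,0,0.035],"yaw":0},{"grip":0,"delta_pos":[0,0,0.035],"yaw":0},{"grip":0,"delta_pos":[0,0,0.02],"yaw":0}]}}

```text
clock: 2.95
tcp_pos: [436.1, -259.3, 63.1]
tcp_rot: [3.14, -0.002, -3.14]
contact_force: [-0.7, 0.1, -0.5]
gripper_width: 1.0
finger_force: 0.0
```

Request:
{"method": "play_rows", "body": {"steps": [{"grip":0,"delta_pos":[0,0,0.015],"yaw":0},{"grip":0,"delta_pos":[0,0,0.015],"yaw":0},{"grip":0,"delta_pos":[0,0,0.014],"yaw":0},{"grip":0,"delta_pos":[0,0,0],"yaw":0},{"grip":0,"delta_pos":[0,0,0],"yaw":0}]}}

```text
clock: 3.37
tcp_pos: [437.0, -260.4, 22.7]
tcp_rot: [3.141, -0.001, -3.14]
contact_force: [-0.3, 0.4, 0.2]
gripper_width: 0.999
finger_force: 0.0
```

Request:
{"method": "play_rows", "body": {"steps": [{"grip":0.3,"delta_pos":[0,0,0],"yaw":0},{"grip":0.4,"delta_pos":[0,0,0],"yaw":0},{"grip":0.5,"delta_pos":[0,0,0],"yaw":0},{"grip":0.5,"delta_pos":[0,0,0],"yaw":0},{"grip":0.5,"delta_pos":[0,0,0],"yaw":0}]}}

```text
clock: 3.78
tcp_pos: [437.1, -261.6, 23.1]
tcp_rot: [-3.141, 0.0, -3.141]
contact_force: [-0.2, 0.4, -0.1]
gripper_width: 0.689
finger_force: 0.0
```

Request:
{"method": "play_rows", "body": {"steps": [{"grip":0.5,"delta_pos":[0,0,0],"yaw":0},{"grip":0.5,"delta_pos":[0,0,0],"yaw":0},{"grip":0.5,"delta_pos":[0,0,0],"yaw":0},{"grip":0.5,"delta_pos":[0,0,0],"yaw":0},{"grip":0.5,"delta_pos":[0,0,0],"yaw":0}]}}

```text
clock: 4.2
tcp_pos: [437.1, -261.6, 22.9]
tcp_rot: [-3.141, 0.0, -3.141]
contact_force: [-0.8, 1.6, 4.5]
gripper_width: 0.619
finger_force: 30.0
```

Request:
{"method": "play_rows", "body": {"steps": [{"grip":0.5,"delta_pos":[0,0,-0.01],"yaw":0},{"grip":0.5,"delta_pos":[0,0,-0.025],"yaw":0},{"grip":0.5,"delta_pos":[0,0,-0.035],"yaw":0},{"grip":0.5,"delta_pos":[0,0,-0.035],"yaw":0},{"grip":0.5,"delta_pos":[0,0,-0.035],"yaw":0}]}}

```text
clock: 4.62
tcp_pos: [436.6, -261.2, 164.6]
tcp_rot: [3.141, -0.0, -3.141]
contact_force: [0.7, -0.6, -1.0]
gripper_width: 0.622
finger_force: 30.0
```

Request:
{"method": "play_rows", "body": {"steps": [{"grip":0.5,"delta_pos":[-0.005,0.02,-0.01],"yaw":0},{"grip":0.5,"delta_pos":[-0.015,0.03,0],"yaw":0},{"grip":0.5,"delta_pos":[-0.015,0.03,0],"yaw":0},{"grip":0.5,"delta_pos":[-0.015,0.03,0],"yaw":0},{"grip":0.5,"delta_pos":[-0.015,0.03,0],"yaw":0}]}}

```text
clock: 5.03
tcp_pos: [502.2, -120.0, 173.3]
tcp_rot: [-3.141, 0.0, 3.141]
contact_force: [1.2, -0.3, 0.0]
gripper_width: 0.619
finger_force: 30.0
```

Request:
{"method": "play_rows", "body": {"steps": [{"grip":0.5,"delta_pos":[-0.02,0.03,0],"yaw":0},{"grip":0.5,"delta_pos":[-0.02,0.03,0],"yaw":0},{"grip":0.5,"delta_pos":[-0.015,0.03,0],"yaw":0},{"grip":0.5,"delta_pos":[-0.015,0.025,0],"yaw":0},{"grip":0.5,"delta_pos":[0,0,0],"yaw":0}]}}

```text
clock: 5.45
tcp_pos: [573.4, -2.7, 172.7]
tcp_rot: [3.141, -0.0, -3.138]
contact_force: [-0.6, -0.2, -0.4]
gripper_width: 0.623
finger_force: 30.0
```

Request:
{"method": "play_rows", "body": {"steps": [{"grip":0.5,"delta_pos":[0.001,-0.004,0.03],"yaw":0},{"grip":0.5,"delta_pos":[0,0,0.035],"yaw":0},{"grip":0.5,"delta_pos":[0,0,0.035],"yaw":0},{"grip":0.5,"delta_pos":[0,0,0.025],"yaw":0},{"grip":0.5,"delta_pos":[0,0,0.01],"yaw":0}]}}

```text
clock: 5.87
tcp_pos: [569.0, -10.7, 34.1]
tcp_rot: [3.141, -0.005, -3.142]
contact_force: [-1.2, -0.8, -1.7]
gripper_width: 0.622
finger_force: 30.0
```

Request:
{"method": "play_rows", "body": {"steps": [{"grip":0.5,"delta_pos":[0,0,0.005],"yaw":0},{"grip":0.5,"delta_pos":[0,0,0.004],"yaw":0},{"grip":0.5,"delta_pos":[0,0,0.003],"yaw":0},{"grip":0.5,"delta_pos":[0,0,0],"yaw":0},{"grip":0.5,"delta_pos":[0,0,0],"yaw":0}]}}

```text
clock: 6.28
tcp_pos: [571.5, -10.5, 26.8]
tcp_rot: [-3.141, 0.002, -3.141]
contact_force: [0.6, -0.0, -1.8]
gripper_width: 0.62
finger_force: 30.0
```

Request:
{"method": "play_rows", "body": {"steps": [{"grip":0.5,"delta_pos":[0,0,0.001],"yaw":0},{"grip":0.5,"delta_pos":[0,0,0.001],"yaw":0},{"grip":0.5,"delta_pos":[0,0,0],"yaw":0},{"grip":0.5,"delta_pos":[0,0,0],"yaw":0}]}}

```text
clock: 6.62
tcp_pos: [571.0, -10.5, 23.8]
tcp_rot: [3.142, 0.0, -3.141]
contact_force: [0.4, 0.0, -0.7]
gripper_width: 0.622
finger_force: 30.0
```

Request:
{"method": "play_rows", "body": {"steps": [{"grip":0.5,"delta_pos":[0,0,0.001],"yaw":0},{"grip":0.5,"delta_pos":[0,0,0],"yaw":0},{"grip":0.5,"delta_pos":[0,0,0],"yaw":0}]}}

```text
clock: 6.87
tcp_pos: [571.1, -10.5, 22.9]
tcp_rot: [-3.142, 0.0, -3.141]
contact_force: [0.2, 1.0, 2.5]
gripper_width: 0.621
finger_force: 30.0
```

Request:
{"method": "play_rows", "body": {"steps": [{"grip":0.3,"delta_pos":[0,0,0],"yaw":0},{"grip":0.2,"delta_pos":[0,0,0],"yaw":0},{"grip":0,"delta_pos":[0,0,0],"yaw":0},{"grip":0,"delta_pos":[0,0,0],"yaw":0},{"grip":0,"delta_pos":[0,0,0],"yaw":0}]}}

```text
clock: 7.28
tcp_pos: [570.9, -10.5, 22.6]
tcp_rot: [-3.142, -0.0, -3.141]
contact_force: [-0.8, -0.6, -0.7]
gripper_width: 0.931
finger_force: 0.0
```

Request:
{"method": "play_rows", "body": {"steps": [{"grip":0,"delta_pos":[0,0,-0.015],"yaw":0},{"grip":0,"delta_pos":[0,0,-0.035],"yaw":0},{"grip":0,"delta_pos":[0,0,-0.035],"yaw":0},{"grip":0,"delta_pos":[0,0,-0.035],"yaw":0},{"grip":0,"delta_pos":[0,0,-0.035],"yaw":0}]}}

```text
clock: 7.7
tcp_pos: [570.6, -10.4, 179.3]
tcp_rot: [3.142, -0.0, -3.141]
contact_force: [1.0, -0.6, -0.0]
gripper_width: 1.002
finger_force: 0.0
```

Request:
{"method": "play_rows", "body": {"steps": [{"grip":0,"delta_pos":[0.025,0,-0.03],"yaw":0},{"grip":0,"delta_pos":[0.035,-0.015,-0.015],"yaw":0},{"grip":0,"delta_pos":[0.035,-0.02,0],"yaw":0},{"grip":0,"delta_pos":[0.03,-0.022,0],"yaw":0},{"grip":0,"delta_pos":[0,0,0],"yaw":0}]}}

```text
clock: 8.12
tcp_pos: [442.7, -69.6, 223.6]
tcp_rot: [-3.14, 0.002, 3.14]
contact_force: [-0.6, 0.2, -0.4]
gripper_width: 1.004
finger_force: 0.0
```

```bash
cat >> h.py <<'E'
def capfit(P,x,y,zc,dia,rad=40):
    """cap-top centre from cloud near (x,y), zc the cap height"""
    m=(P[...,2]>zc-6)&(P[...,2]<zc+9)&(np.hypot(P[...,0]-x,P[...,1]-y)<rad)
    q=P[m].astype(np.float32);q=q[q[:,2]>np.percentile(q[:,2],80)-5]
    return m.sum(),np.median(q[:,2]),cv2.minEnclosingCircle(np.ascontiguousarray(q[:,:2])),cv2.fitEllipse(cv2.convexHull(np.ascontiguousarray(q[:,:2])))
E
python3 - <<'E'
from h import *
w=cam("wrist");cv2.imwrite("pics/w2.png",w['image']);print(env.state()['tcp_pos'])
P=cloud(w)
print(capfit(P,448,-67,100,24))
t=cam("top");cv2.imwrite("pics/top2.png",t['image'])
E
```

```text
[444.4943949  -68.67676703 223.51916405]
(np.int64(544), np.float32(100.29368), ((448.95428466796875, -68.13700866699219), 11.96175479888916), ((448.9753112792969, -68.19331359863281), (23.25489616394043, 23.679109573364258), 173.10009765625))
```

View pics/w2.png

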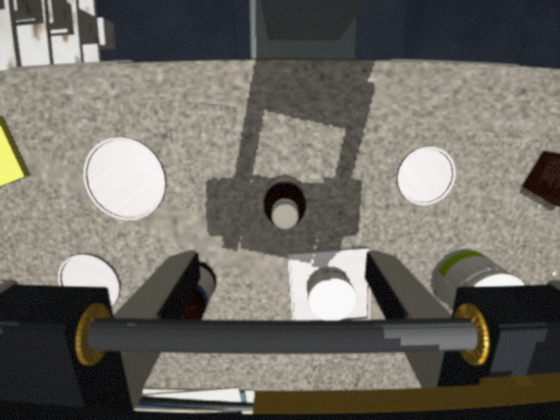

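The jar stands in the dish at (330,298). The small bottle's cap is at (285,213), the small saucer at (426,176) and the large saucer, now empty, at (125,178).

Request:
{"method": "play_rows", "body": {"steps": [{"grip":0,"delta_pos":[-0.005,0.001,0.035],"yaw":0},{"grip":0,"delta_pos":[0,0,0.035],"yaw":0},{"grip":0,"delta_pos":[0,0,0.035],"yaw":0},{"grip":0,"delta_pos":[0,0,0.035],"yaw":0},{"grip":0,"delta_pos":[0,0,0.025],"yaw":0}]}}

```text
clock: 8.63
tcp_pos: [450.5, -65.7, 54.3]
tcp_rot: [3.141, -0.003, -3.141]
contact_force: [0.0, 0.3, -0.6]
gripper_width: 1.002
finger_force: 0.0
```

Request:
{"method": "play_rows", "body": {"steps": [{"grip":0,"delta_pos":[0,0,0.015],"yaw":0},{"grip":0,"delta_pos":[0,0,0.006],"yaw":0},{"grip":0,"delta_pos":[0,0,0],"yaw":0},{"grip":0.3,"delta_pos":[0,0,0],"yaw":0},{"grip":0.45,"delta_pos":[0,0,0],"yaw":0}]}}

```text
clock: 9.05
tcp_pos: [451.9, -66.5, 37.9]
tcp_rot: [-3.141, 0.002, -3.141]
contact_force: [0.3, 0.0, 0.8]
gripper_width: 0.899
finger_force: 0.0
```

Request:
{"method": "play_rows", "body": {"steps": [{"grip":0.6,"delta_pos":[0,0,0],"yaw":0},{"grip":0.7,"delta_pos":[0,0,0],"yaw":0},{"grip":0.7,"delta_pos":[0,0,0],"yaw":0},{"grip":0.7,"delta_pos":[0,0,0],"yaw":0},{"grip":0.7,"delta_pos":[0,0,0],"yaw":0}]}}

```text
clock: 9.47
tcp_pos: [451.0, -66.5, 36.9]
tcp_rot: [-3.142, 0.0, -3.142]
contact_force: [0.1, 0.7, -0.6]
gripper_width: 0.546
finger_force: 0.0
```

Request:
{"method": "play_rows", "body": {"steps": [{"grip":0.7,"delta_pos":[0,0,0],"yaw":0},{"grip":0.7,"delta_pos":[0,0,0],"yaw":0},{"grip":0.7,"delta_pos":[0,0,0],"yaw":0}]}}

```text
clock: 9.72
tcp_pos: [451.0, -66.5, 36.8]
tcp_rot: [-3.142, 0.0, -3.141]
contact_force: [0.7, -0.3, 1.7]
gripper_width: 0.469
finger_force: 30.0
```

```bash
python3 - <<'E'
from h import *
T=cam("wrist")  # only for intrinsics
tfc=np.array(T['tool_from_camera'])
M=np.eye(4);M[:3,:3]=R.from_euler('xyz',[np.pi,0,np.pi]).as_matrix();M[:3,3]=[444,-69,223.5]
T['W']=M@tfc
for u,v in((426,176),(125,178.5),(88.5,282)): print(world(T,u,v,6).round(1))
E
```

```text
[428.4 100.9   6. ]
[ 431.6 -255.9    6. ]
[ 569.7 -326.1    6. ]
```

Request:
{"method": "play_rows", "body": {"steps": [{"grip":0.7,"delta_pos":[0,0,-0.01],"yaw":0},{"grip":0.7,"delta_pos":[0,0,-0.02],"yaw":0},{"grip":0.7,"delta_pos":[0,0.01,-0.02],"yaw":0},{"grip":0.7,"delta_pos":[0.004,0.02,0],"yaw":0},{"grip":0.7,"delta_pos":[0.004,0.025,0],"yaw":0}]}}

```text
clock: 10.18
tcp_pos: [443.5, -11.7, 88.6]
tcp_rot: [-3.141, 0.002, 3.14]
contact_force: [0.1, 0.1, -1.1]
gripper_width: 0.469
finger_force: 30.0
```

Request:
{"method": "play_rows", "body": {"steps": [{"grip":0.7,"delta_pos":[0.004,0.03,0],"yaw":0},{"grip":0.7,"delta_pos":[0.004,0.03,0],"yaw":0},{"grip":0.7,"delta_pos":[0.005,0.03,0],"yaw":0},{"grip":0.7,"delta_pos":[0,0.022,0],"yaw":0},{"grip":0.7,"delta_pos":[0,0,0],"yaw":0}]}}

```text
clock: 10.6
tcp_pos: [429.6, 103.5, 87.4]
tcp_rot: [3.141, 0.001, -3.139]
contact_force: [0.3, 0.1, -1.0]
gripper_width: 0.47
finger_force: 30.0
```

Request:
{"method": "play_rows", "body": {"steps": [{"grip":0.7,"delta_pos":[0,0,0.01],"yaw":0},{"grip":0.7,"delta_pos":[0,0,0.015],"yaw":0},{"grip":0.7,"delta_pos":[0,0,0.01],"yaw":0},{"grip":0.7,"delta_pos":[0,0,0],"yaw":0},{"grip":0.7,"delta_pos":[0,0,0],"yaw":0}]}}

```text
clock: 11.02
tcp_pos: [429.7, 99.8, 51.1]
tcp_rot: [-3.141, -0.001, 3.141]
contact_force: [-0.3, 0.5, 0.4]
gripper_width: 0.47
finger_force: 30.0
```

Request:
{"method": "play_rows", "body": {"steps": [{"grip":0.7,"delta_pos":[0,0.001,0.004],"yaw":0},{"grip":0.7,"delta_pos":[0,0,0.003],"yaw":0},{"grip":0.7,"delta_pos":[0,0,0.002],"yaw":0},{"grip":0.7,"delta_pos":[0,0,0],"yaw":0},{"grip":0.7,"delta_pos":[0,0,0],"yaw":0}]}}

```text
clock: 11.43
tcp_pos: [430.0, 101.5, 42.7]
tcp_rot: [3.142, 0.0, -3.141]
contact_force: [1.0, -0.0, -0.3]
gripper_width: 0.468
finger_force: 30.0
```

Request:
{"method": "play_rows", "body": {"steps": [{"grip":0.7,"delta_pos":[0,0,0.001],"yaw":0},{"grip":0.7,"delta_pos":[0,0,0],"yaw":0},{"grip":0.7,"delta_pos":[0,0,0],"yaw":0}]}}

```text
clock: 11.68
tcp_pos: [430.0, 101.5, 41.7]
tcp_rot: [-3.142, 0.0, -3.141]
contact_force: [0.5, 0.0, -1.1]
gripper_width: 0.466
finger_force: 30.0
```

Request:
{"method": "play_rows", "body": {"steps": [{"grip":0.7,"delta_pos":[0,0,0.001],"yaw":0},{"grip":0.7,"delta_pos":[0,0,0],"yaw":0},{"grip":0.7,"delta_pos":[0,0,0],"yaw":0}]}}

```text
clock: 11.93
tcp_pos: [429.9, 101.5, 40.6]
tcp_rot: [-3.142, -0.0, -3.141]
contact_force: [-0.4, 0.7, -0.5]
gripper_width: 0.472
finger_force: 30.0
```

Request:
{"method": "play_rows", "body": {"steps": [{"grip":0.7,"delta_pos":[0,0,0.001],"yaw":0},{"grip":0.7,"delta_pos":[0,0,0],"yaw":0},{"grip":0.7,"delta_pos":[0,0,0],"yaw":0}]}}

```text
clock: 12.18
tcp_pos: [430.1, 101.5, 39.8]
tcp_rot: [3.142, 0.0, -3.141]
contact_force: [0.7, 0.2, 1.1]
gripper_width: 0.47
finger_force: 30.0
```

Request:
{"method": "play_rows", "body": {"steps": [{"grip":0.4,"delta_pos":[0,0,0],"yaw":0},{"grip":0.2,"delta_pos":[0,0,0],"yaw":0},{"grip":0,"delta_pos":[0,0,0],"yaw":0},{"grip":0,"delta_pos":[0,0,0],"yaw":0},{"grip":0,"delta_pos":[0,0,0],"yaw":0}]}}

```text
clock: 12.6
tcp_pos: [429.9, 101.5, 39.6]
tcp_rot: [-3.142, -0.0, -3.141]
contact_force: [0.0, -0.4, -0.8]
gripper_width: 0.777
finger_force: 0.0
```

Request:
{"method": "play_rows", "body": {"steps": [{"grip":0,"delta_pos":[0,0,0],"yaw":0},{"grip":0,"delta_pos":[0,0,-0.015],"yaw":0},{"grip":0,"delta_pos":[0,0,-0.035],"yaw":0},{"grip":0,"delta_pos":[0,0,-0.035],"yaw":0},{"grip":0,"delta_pos":[0,0,-0.035],"yaw":0}]}}

```text
clock: 13.02
tcp_pos: [429.5, 101.4, 161.0]
tcp_rot: [-3.142, -0.001, -3.141]
contact_force: [0.3, -0.4, -0.4]
gripper_width: 0.999
finger_force: 0.0
```

Request:
{"method": "play_rows", "body": {"steps": [{"grip":0,"delta_pos":[0,0,-0.035],"yaw":0},{"grip":0,"delta_pos":[-0.015,-0.02,-0.03],"yaw":0},{"grip":0,"delta_pos":[-0.015,-0.03,0],"yaw":0},{"grip":0,"delta_pos":[-0.015,-0.03,0],"yaw":0},{"grip":0,"delta_pos":[-0.015,-0.03,0],"yaw":0}]}}

```text
clock: 13.43
tcp_pos: [490.6, -9.8, 225.3]
tcp_rot: [-3.142, 0.001, -3.141]
contact_force: [0.3, -0.5, -0.1]
gripper_width: 1.0
finger_force: 0.0
```

Request:
{"method": "play_rows", "body": {"steps": [{"grip":0,"delta_pos":[-0.015,-0.035,0],"yaw":0},{"grip":0,"delta_pos":[-0.015,-0.035,0],"yaw":0},{"grip":0,"delta_pos":[-0.015,-0.035,0],"yaw":0},{"grip":0,"delta_pos":[-0.015,-0.035,0],"yaw":0},{"grip":0,"delta_pos":[-0.005,-0.033,0],"yaw":0}]}}

```text
clock: 13.85
tcp_pos: [556.0, -183.6, 224.2]
tcp_rot: [3.141, -0.0, -3.142]
contact_force: [0.9, 0.4, -0.1]
gripper_width: 0.998
finger_force: 0.0
```

Request:
{"method": "play_rows", "body": {"steps": [{"grip":0,"delta_pos":[0,0,0],"yaw":0},{"grip":0,"delta_pos":[0,0,0],"yaw":0},{"grip":0,"delta_pos":[0,0,0],"yaw":0}]}}

```text
clock: 14.1
tcp_pos: [554.8, -181.1, 224.4]
tcp_rot: [3.141, -0.0, 3.141]
contact_force: [0.3, 0.4, 0.8]
gripper_width: 0.996
finger_force: 0.0
```

```bash
python3 - <<'E'
from h import *
w=cam("wrist");cv2.imwrite("pics/w3.png",w['image']);print(env.state()['tcp_pos'])
P=cloud(w)
print(capfit(P,562,-182,120,29))
P=cloud(cam("top"));print(capfit(P,447,-67,100,24)if 0 else capfit(P,428,101,100,24))
E
```

```text
[ 554.85254681 -180.67378339  224.6957719 ]
(np.int64(863), np.float32(120.22188), ((562.5601806640625, -183.3968963623047), 14.32711410522461), ((562.5805053710938, -183.29159545898438), (27.764562606811523, 28.33387565612793), 110.49002075195312))
(np.int64(75), np.float32(103.565796), ((427.16986083984375, 101.62796783447266), 11.692410469055176), ((427.3050842285156, 101.74298858642578), (21.929235458374023, 22.971210479736328), 130.2023162841797))
```

View pics/w3.png

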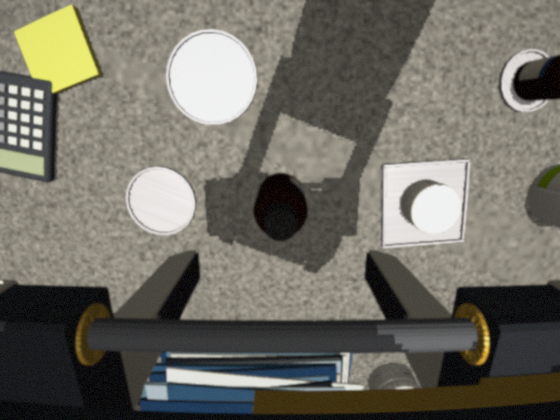

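The small bottle stands in its saucer at (530,80), and the jar is well inside the dish. The medium bottle's cap is near (281,212) and its saucer is at (161,201).

Request:
{"method": "play_rows", "body": {"steps": [{"grip":0,"delta_pos":[-0.008,-0.002,0.025],"yaw":0},{"grip":0,"delta_pos":[0,0,0.03],"yaw":0},{"grip":0,"delta_pos":[0,0,0.035],"yaw":0},{"grip":0,"delta_pos":[0,0,0.035],"yaw":0},{"grip":0,"delta_pos":[0,0,0.025],"yaw":0}]}}

```text
clock: 14.62
tcp_pos: [562.1, -181.9, 72.0]
tcp_rot: [3.141, -0.001, -3.14]
contact_force: [-0.0, -0.6, -0.1]
gripper_width: 1.003
finger_force: 0.0
```

Request:
{"method": "play_rows", "body": {"steps": [{"grip":0,"delta_pos":[0,0,0.015],"yaw":0},{"grip":0,"delta_pos":[0,0,0.005],"yaw":0},{"grip":0,"delta_pos":[0,0,0],"yaw":0},{"grip":0.3,"delta_pos":[0,0,0],"yaw":0},{"grip":0.4,"delta_pos":[0,0,0],"yaw":0}]}}

```text
clock: 15.03
tcp_pos: [563.8, -183.4, 56.4]
tcp_rot: [-3.141, 0.002, -3.141]
contact_force: [0.0, 0.3, 0.0]
gripper_width: 0.902
finger_force: 0.0
```

Request:
{"method": "play_rows", "body": {"steps": [{"grip":0.5,"delta_pos":[0,0,0],"yaw":0},{"grip":0.6,"delta_pos":[0,0,0],"yaw":0},{"grip":0.6,"delta_pos":[0,0,0],"yaw":0},{"grip":0.6,"delta_pos":[0,0,0],"yaw":0},{"grip":0.6,"delta_pos":[0,0,0],"yaw":0}]}}

```text
clock: 15.45
tcp_pos: [563.1, -183.5, 54.9]
tcp_rot: [-3.142, 0.0, -3.142]
contact_force: [-0.0, 0.4, 2.4]
gripper_width: 0.574
finger_force: 30.0
```

Request:
{"method": "play_rows", "body": {"steps": [{"grip":0.6,"delta_pos":[0,0,0],"yaw":0},{"grip":0.6,"delta_pos":[0,0,0],"yaw":0}]}}

```text
clock: 15.62
tcp_pos: [563.1, -183.5, 54.9]
tcp_rot: [-3.142, 0.0, -3.141]
contact_force: [-0.8, 1.0, 2.4]
gripper_width: 0.574
finger_force: 30.0
```

Request:
{"method": "play_rows", "body": {"steps": [{"grip":0.6,"delta_pos":[0,0,-0.01],"yaw":0},{"grip":0.6,"delta_pos":[0,0,-0.02],"yaw":0},{"grip":0.6,"delta_pos":[0,-0.01,-0.02],"yaw":0},{"grip":0.6,"delta_pos":[-0.002,-0.02,0],"yaw":0},{"grip":0.6,"delta_pos":[-0.002,-0.025,0],"yaw":0}]}}

```text
clock: 16.03
tcp_pos: [567.6, -238.5, 106.8]
tcp_rot: [-3.141, 0.002, -3.14]
contact_force: [0.3, 0.2, -2.4]
gripper_width: 0.572
finger_force: 30.0
```

Request:
{"method": "play_rows", "body": {"steps": [{"grip":0.6,"delta_pos":[-0.001,-0.03,0],"yaw":0},{"grip":0.6,"delta_pos":[-0.001,-0.03,0],"yaw":0},{"grip":0.6,"delta_pos":[-0.001,-0.02,0],"yaw":0},{"grip":0.6,"delta_pos":[0,-0.008,0],"yaw":0},{"grip":0.6,"delta_pos":[0,0,0],"yaw":0}]}}

```text
clock: 16.45
tcp_pos: [569.7, -327.8, 104.6]
tcp_rot: [3.142, -0.001, 3.14]
contact_force: [0.5, -0.2, -2.0]
gripper_width: 0.573
finger_force: 30.0
```

Request:
{"method": "play_rows", "body": {"steps": [{"grip":0.6,"delta_pos":[0,0,0.01],"yaw":0},{"grip":0.6,"delta_pos":[0,0,0.015],"yaw":0},{"grip":0.6,"delta_pos":[0,0,0.01],"yaw":0},{"grip":0.6,"delta_pos":[0,0,0],"yaw":0},{"grip":0.6,"delta_pos":[0,0,0],"yaw":0}]}}

```text
clock: 16.87
tcp_pos: [569.7, -325.5, 68.4]
tcp_rot: [3.141, -0.002, -3.141]
contact_force: [0.2, -1.2, -1.4]
gripper_width: 0.577
finger_force: 30.0
```

Request:
{"method": "play_rows", "body": {"steps": [{"grip":0.6,"delta_pos":[0,0,0.004],"yaw":0},{"grip":0.6,"delta_pos":[0,0,0.002],"yaw":0},{"grip":0.6,"delta_pos":[0,0,0.001],"yaw":0},{"grip":0.6,"delta_pos":[0,0,0],"yaw":0},{"grip":0.6,"delta_pos":[0,0,0],"yaw":0}]}}

```text
clock: 17.28
tcp_pos: [570.1, -326.6, 62.9]
tcp_rot: [-3.141, 0.0, -3.141]
contact_force: [-0.2, 0.2, -2.6]
gripper_width: 0.575
finger_force: 30.0
```

Request:
{"method": "play_rows", "body": {"steps": [{"grip":0.6,"delta_pos":[0,0,0.001],"yaw":0},{"grip":0.6,"delta_pos":[0,0,0],"yaw":0},{"grip":0.6,"delta_pos":[0,0,0],"yaw":0}]}}

```text
clock: 17.53
tcp_pos: [570.0, -326.5, 61.7]
tcp_rot: [-3.142, 0.0, -3.141]
contact_force: [-0.0, -0.1, -1.4]
gripper_width: 0.578
finger_force: 30.0
```

Request:
{"method": "play_rows", "body": {"steps": [{"grip":0.6,"delta_pos":[0,0,0.001],"yaw":0},{"grip":0.6,"delta_pos":[0,0,0.001],"yaw":0},{"grip":0.6,"delta_pos":[0,0,0.001],"yaw":0},{"grip":0.6,"delta_pos":[0,0,0],"yaw":0},{"grip":0.6,"delta_pos":[0,0,0],"yaw":0}]}}

```text
clock: 17.95
tcp_pos: [570.0, -326.5, 58.5]
tcp_rot: [3.142, -0.0, -3.141]
contact_force: [0.1, 0.7, -1.6]
gripper_width: 0.577
finger_force: 30.0
```

Request:
{"method": "play_rows", "body": {"steps": [{"grip":0.6,"delta_pos":[0,0,0.0006],"yaw":0},{"grip":0.6,"delta_pos":[0,0,0],"yaw":0},{"grip":0.6,"delta_pos":[0,0,0],"yaw":0}]}}

```text
clock: 18.2
tcp_pos: [570.0, -326.5, 58.1]
tcp_rot: [-3.142, -0.0, -3.141]
contact_force: [-0.4, 0.2, -2.3]
gripper_width: 0.575
finger_force: 30.0
```

Request:
{"method": "play_rows", "body": {"steps": [{"grip":0.6,"delta_pos":[0,0,0.0006],"yaw":0},{"grip":0.6,"delta_pos":[0,0,0],"yaw":0},{"grip":0.6,"delta_pos":[0,0,0],"yaw":0}]}}

```text
clock: 18.45
tcp_pos: [570.2, -326.5, 58.0]
tcp_rot: [-3.141, 0.0, -3.141]
contact_force: [-2.0, 1.4, 4.6]
gripper_width: 0.576
finger_force: 30.0
```

Request:
{"method": "play_rows", "body": {"steps": [{"grip":0.3,"delta_pos":[0,0,0],"yaw":0},{"grip":0.2,"delta_pos":[0,0,0],"yaw":0},{"grip":0,"delta_pos":[0,0,0],"yaw":0},{"grip":0,"delta_pos":[0,0,0],"yaw":0},{"grip":0,"delta_pos":[0,0,0],"yaw":0}]}}

```text
clock: 18.87
tcp_pos: [570.0, -326.5, 57.3]
tcp_rot: [3.142, -0.0, -3.141]
contact_force: [0.2, -0.5, -0.7]
gripper_width: 0.882
finger_force: 0.0
```

Request:
{"method": "play_rows", "body": {"steps": [{"grip":0,"delta_pos":[0,0,0],"yaw":0},{"grip":0,"delta_pos":[0,0,-0.015],"yaw":0},{"grip":0,"delta_pos":[0,0,-0.035],"yaw":0},{"grip":0,"delta_pos":[0,0,-0.035],"yaw":0},{"grip":0,"delta_pos":[0,0,-0.035],"yaw":0}]}}

```text
clock: 19.28
tcp_pos: [569.8, -326.3, 180.1]
tcp_rot: [-3.142, 0.0, -3.141]
contact_force: [0.9, -1.2, 0.7]
gripper_width: 0.999
finger_force: 0.0
```

Request:
{"method": "play_rows", "body": {"steps": [{"grip":0,"delta_pos":[0,0.01,-0.035],"yaw":0},{"grip":0,"delta_pos":[0,0.03,-0.025],"yaw":0},{"grip":0,"delta_pos":[0,0.038,0],"yaw":0},{"grip":0,"delta_pos":[0,0.038,0],"yaw":0},{"grip":0,"delta_pos":[0,0.038,0],"yaw":0}]}}

```text
clock: 19.7
tcp_pos: [569.6, -171.1, 239.3]
tcp_rot: [-3.141, 0.002, 3.141]
contact_force: [0.2, -0.1, 0.5]
gripper_width: 0.999
finger_force: 0.0
```

Request:
{"method": "play_rows", "body": {"steps": [{"grip":0,"delta_pos":[0,0.038,0],"yaw":0},{"grip":0,"delta_pos":[0,0.038,0],"yaw":0},{"grip":0,"delta_pos":[0,0.038,0],"yaw":0},{"grip":0,"delta_pos":[0,0.038,0],"yaw":0},{"grip":0,"delta_pos":[0,0.038,0],"yaw":0}]}}

```text
clock: 20.12
tcp_pos: [569.5, 19.3, 239.0]
tcp_rot: [-3.142, 0.001, -3.141]
contact_force: [0.4, 0.7, -0.8]
gripper_width: 1.0
finger_force: 0.0
```

Request:
{"method": "play_rows", "body": {"steps": [{"grip":0,"delta_pos":[0,0.038,0],"yaw":0},{"grip":0,"delta_pos":[0,0.038,0],"yaw":0},{"grip":0,"delta_pos":[0,0.038,0],"yaw":0},{"grip":0,"delta_pos":[0,0.038,0],"yaw":0},{"grip":0,"delta_pos":[0,0.038,0],"yaw":0}]}}

```text
clock: 20.53
tcp_pos: [569.4, 209.4, 239.0]
tcp_rot: [3.141, 0.001, -3.141]
contact_force: [1.0, -0.3, 0.7]
gripper_width: 1.001
finger_force: 0.0
```

Remaining: about 138 mm in y.

Request:
{"method": "play_rows", "body": {"steps": [{"grip":0,"delta_pos":[0,0.038,0],"yaw":0},{"grip":0,"delta_pos":[0,0.038,0],"yaw":0},{"grip":0,"delta_pos":[0,0.035,0],"yaw":0},{"grip":0,"delta_pos":[0,0.025,0],"yaw":0},{"grip":0,"delta_pos":[0,0,0],"yaw":0}]}}

```text
clock: 20.95
tcp_pos: [569.1, 347.5, 238.1]
tcp_rot: [3.141, -0.0, -3.138]
contact_force: [0.5, 0.7, -0.3]
gripper_width: 0.998
finger_force: 0.0
```

Request:
{"method": "play_rows", "body": {"steps": [{"grip":0,"delta_pos":[0,0,0],"yaw":0},{"grip":0,"delta_pos":[0,0,0],"yaw":0}]}}

```text
clock: 21.12
tcp_pos: [569.9, 343.2, 238.2]
tcp_rot: [-3.142, 0.0, -3.141]
contact_force: [-0.2, -0.4, -1.3]
gripper_width: 1.001
finger_force: 0.0
```

```bash
python3 - <<'E'
from h import *
w=cam("wrist");cv2.imwrite("pics/w4.png",w['image']);print(env.state()['tcp_pos'])
P=cloud(w)
print(capfit(P,574,348,135,34))
P=cloud(cam("top"));print(capfit(P,569,-326,120,29))
E
```

```text
[569.97153783 342.77951464 238.19202494]
(np.int64(1225), np.float32(135.21039), ((576.17822265625, 347.83917236328125), 17.0744571685791), ((576.1581420898438, 347.8686828613281), (33.190670013427734, 34.05754470825195), 155.6304473876953))
(np.int64(126), np.float32(123.61609), ((568.5173950195312, -325.1551208496094), 14.609132766723633), ((568.6476440429688, -324.9579162597656), (27.303482055664062, 28.574705123901367), 41.07358169555664))
```

View pics/w4.png

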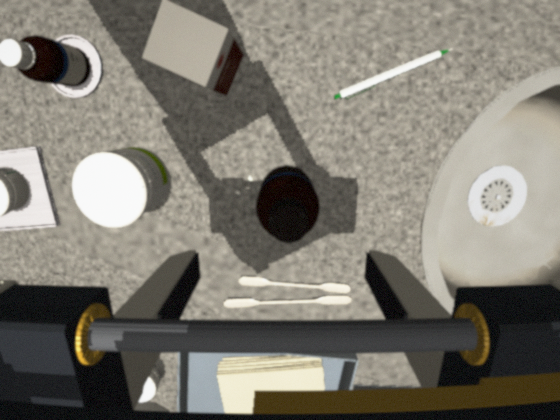

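The large bottle's cap is at about (288,215). The tub at (120,188) and carton at (190,45) are clear, and the small bottle is standing in its saucer.

Request:
{"method": "play_rows", "body": {"steps": [{"grip":0,"delta_pos":[-0.006,0.005,0],"yaw":0},{"grip":0,"delta_pos":[0,0,0.03],"yaw":0},{"grip":0,"delta_pos":[0,0,0.035],"yaw":0},{"grip":0,"delta_pos":[0,0,0.03],"yaw":0},{"grip":0,"delta_pos":[0,0,0.025],"yaw":0}]}}

```text
clock: 21.63
tcp_pos: [575.9, 347.7, 115.2]
tcp_rot: [-3.141, -0.001, 3.141]
contact_force: [0.7, 0.1, -0.0]
gripper_width: 1.001
finger_force: 0.0
```

Request:
{"method": "play_rows", "body": {"steps": [{"grip":0,"delta_pos":[0,0,0.02],"yaw":0},{"grip":0,"delta_pos":[0,0,0.02],"yaw":0},{"grip":0,"delta_pos":[0,0,0.009],"yaw":0},{"grip":0,"delta_pos":[0,0,0],"yaw":0},{"grip":0,"delta_pos":[0,0,0],"yaw":0}]}}

```text
clock: 22.05
tcp_pos: [576.3, 348.4, 69.1]
tcp_rot: [3.141, 0.0, 3.141]
contact_force: [0.3, 0.3, 0.5]
gripper_width: 0.997
finger_force: 0.0
```

Request:
{"method": "play_rows", "body": {"steps": [{"grip":0.3,"delta_pos":[0,0,0],"yaw":0},{"grip":0.4,"delta_pos":[0,0,0],"yaw":0},{"grip":0.5,"delta_pos":[0,0,0],"yaw":0},{"grip":0.5,"delta_pos":[0,0,0],"yaw":0},{"grip":0.5,"delta_pos":[0,0,0],"yaw":0}]}}

```text
clock: 22.47
tcp_pos: [576.0, 348.6, 68.9]
tcp_rot: [3.141, 0.001, -3.141]
contact_force: [-0.2, -0.0, 0.4]
gripper_width: 0.692
finger_force: 0.0
```

Request:
{"method": "play_rows", "body": {"steps": [{"grip":0.5,"delta_pos":[0,0,0],"yaw":0},{"grip":0.5,"delta_pos":[0,0,0],"yaw":0},{"grip":0.5,"delta_pos":[0,0,0],"yaw":0}]}}

```text
clock: 22.72
tcp_pos: [576.0, 348.6, 68.9]
tcp_rot: [3.141, 0.001, -3.141]
contact_force: [-2.4, -1.1, 4.8]
gripper_width: 0.682
finger_force: 30.0
```

Request:
{"method": "play_rows", "body": {"steps": [{"grip":0.5,"delta_pos":[0,0,-0.01],"yaw":0},{"grip":0.5,"delta_pos":[0,0,-0.02],"yaw":0},{"grip":0.5,"delta_pos":[0,0,-0.03],"yaw":0},{"grip":0.5,"delta_pos":[0,0,-0.03],"yaw":0},{"grip":0.5,"delta_pos":[0,0,-0.03],"yaw":0}]}}

```text
clock: 23.13
tcp_pos: [575.4, 348.3, 189.6]
tcp_rot: [-3.141, -0.001, -3.141]
contact_force: [0.7, 0.6, -4.2]
gripper_width: 0.684
finger_force: 30.0
```

Request:
{"method": "play_rows", "body": {"steps": [{"grip":0.5,"delta_pos":[0,-0.01,-0.02],"yaw":0},{"grip":0.5,"delta_pos":[0,-0.02,0],"yaw":0},{"grip":0.5,"delta_pos":[0,-0.03,0],"yaw":0},{"grip":0.5,"delta_pos":[0,-0.03,0],"yaw":0},{"grip":0.5,"delta_pos":[0,-0.03,0],"yaw":0}]}}

```text
clock: 23.55
tcp_pos: [575.4, 227.4, 208.4]
tcp_rot: [-3.141, -0.001, -3.141]
contact_force: [0.2, 0.1, -4.1]
gripper_width: 0.682
finger_force: 30.0
```

Request:
{"method": "play_rows", "body": {"steps": [{"grip":0.5,"delta_pos":[0,-0.03,0],"yaw":0},{"grip":0.5,"delta_pos":[0,-0.03,0],"yaw":0},{"grip":0.5,"delta_pos":[0,-0.03,0],"yaw":0},{"grip":0.5,"delta_pos":[0,-0.03,0],"yaw":0},{"grip":0.5,"delta_pos":[0,-0.03,0],"yaw":0}]}}

```text
clock: 23.97
tcp_pos: [575.4, 77.1, 208.5]
tcp_rot: [-3.142, -0.001, -3.141]
contact_force: [0.7, 0.1, -3.3]
gripper_width: 0.686
finger_force: 30.0
```

Request:
{"method": "play_rows", "body": {"steps": [{"grip":0.5,"delta_pos":[0.01,-0.03,0],"yaw":0},{"grip":0.5,"delta_pos":[0.014,-0.03,0],"yaw":0},{"grip":0.5,"delta_pos":[0.015,-0.03,0],"yaw":0},{"grip":0.5,"delta_pos":[0.015,-0.03,0],"yaw":0},{"grip":0.5,"delta_pos":[0.015,-0.03,0],"yaw":0}]}}

```text
clock: 24.38
tcp_pos: [505.8, -72.6, 208.5]
tcp_rot: [3.141, -0.0, -3.141]
contact_force: [0.4, -0.7, -3.0]
gripper_width: 0.686
finger_force: 30.0
```

Request:
{"method": "play_rows", "body": {"steps": [{"grip":0.5,"delta_pos":[0.015,-0.03,0],"yaw":0},{"grip":0.5,"delta_pos":[0.015,-0.03,0],"yaw":0},{"grip":0.5,"delta_pos":[0.015,-0.03,0],"yaw":0},{"grip":0.5,"delta_pos":[0.015,-0.03,0],"yaw":0},{"grip":0.5,"delta_pos":[0.015,-0.025,0],"yaw":0}]}}

```text
clock: 24.8
tcp_pos: [430.7, -218.0, 208.6]
tcp_rot: [-3.142, -0.0, 3.142]
contact_force: [0.6, 0.2, -4.0]
gripper_width: 0.686
finger_force: 30.0
```

Request:
{"method": "play_rows", "body": {"steps": [{"grip":0.5,"delta_pos":[0,-0.02,0],"yaw":0},{"grip":0.5,"delta_pos":[0,-0.012,0],"yaw":0},{"grip":0.5,"delta_pos":[0,-0.005,0.01],"yaw":0},{"grip":0.5,"delta_pos":[0,0,0.02],"yaw":0},{"grip":0.5,"delta_pos":[0,0,0.03],"yaw":0}]}}

```text
clock: 25.22
tcp_pos: [433.0, -253.5, 149.1]
tcp_rot: [-3.14, 0.002, -3.141]
contact_force: [0.9, -0.1, -3.9]
gripper_width: 0.684
finger_force: 30.0
```

Request:
{"method": "play_rows", "body": {"steps": [{"grip":0.5,"delta_pos":[0,0,0.03],"yaw":0},{"grip":0.5,"delta_pos":[0,0,0.02],"yaw":0},{"grip":0.5,"delta_pos":[0,0,0.01],"yaw":0},{"grip":0.5,"delta_pos":[0,0,0],"yaw":0},{"grip":0.5,"delta_pos":[0,0,0],"yaw":0}]}}

```text
clock: 25.63
tcp_pos: [432.3, -253.1, 88.8]
tcp_rot: [3.141, -0.0, -3.141]
contact_force: [0.9, -0.7, -3.2]
gripper_width: 0.684
finger_force: 30.0
```

Request:
{"method": "play_rows", "body": {"steps": [{"grip":0.5,"delta_pos":[0,-0.003,0.006],"yaw":0},{"grip":0.5,"delta_pos":[0,0,0.005],"yaw":0},{"grip":0.5,"delta_pos":[0,0,0.002],"yaw":0},{"grip":0.5,"delta_pos":[0,0,0],"yaw":0},{"grip":0.5,"delta_pos":[0,0,0],"yaw":0}]}}

```text
clock: 26.05
tcp_pos: [432.0, -256.6, 75.6]
tcp_rot: [-3.141, 0.0, -3.142]
contact_force: [-0.4, -0.5, -4.7]
gripper_width: 0.686
finger_force: 30.0
```

Request:
{"method": "play_rows", "body": {"steps": [{"grip":0.5,"delta_pos":[0,0,0.001],"yaw":0},{"grip":0.5,"delta_pos":[0,0,0],"yaw":0},{"grip":0.5,"delta_pos":[0,0,0],"yaw":0}]}}

```text
clock: 26.3
tcp_pos: [432.1, -256.5, 74.6]
tcp_rot: [-3.141, 0.0, -3.141]
contact_force: [-0.5, 0.2, -3.8]
gripper_width: 0.685
finger_force: 30.0
```

Request:
{"method": "play_rows", "body": {"steps": [{"grip":0.5,"delta_pos":[0,0,0.001],"yaw":0},{"grip":0.5,"delta_pos":[0,0,0.001],"yaw":0},{"grip":0.5,"delta_pos":[0,0,0],"yaw":0},{"grip":0.5,"delta_pos":[0,0,0],"yaw":0}]}}

```text
clock: 26.63
tcp_pos: [432.0, -256.5, 72.4]
tcp_rot: [3.142, -0.0, -3.141]
contact_force: [0.2, -0.8, -3.8]
gripper_width: 0.684
finger_force: 30.0
```

Request:
{"method": "play_rows", "body": {"steps": [{"grip":0.5,"delta_pos":[0,0,0.0006],"yaw":0},{"grip":0.5,"delta_pos":[0,0,0],"yaw":0},{"grip":0.5,"delta_pos":[0,0,0],"yaw":0}]}}

```text
clock: 26.88
tcp_pos: [432.1, -256.6, 72.0]
tcp_rot: [-3.141, 0.0, -3.141]
contact_force: [0.2, -0.1, -2.4]
gripper_width: 0.687
finger_force: 30.0
```

Request:
{"method": "play_rows", "body": {"steps": [{"grip":0.5,"delta_pos":[0,0,0.0005],"yaw":0},{"grip":0.5,"delta_pos":[0,0,0],"yaw":0},{"grip":0.5,"delta_pos":[0,0,0],"yaw":0}]}}

```text
clock: 27.13
tcp_pos: [432.2, -256.6, 72.0]
tcp_rot: [-3.141, 0.001, -3.141]
contact_force: [-2.7, 1.1, 5.2]
gripper_width: 0.683
finger_force: 30.0
```

Touched down; release and retreat.

Request:
{"method": "play_rows", "body": {"steps": [{"grip":0.25,"delta_pos":[0,0,0],"yaw":0},{"grip":0.15,"delta_pos":[0,0,0],"yaw":0},{"grip":0,"delta_pos":[0,0,0],"yaw":0},{"grip":0,"delta_pos":[0,0,0],"yaw":0},{"grip":0,"delta_pos":[0,0,0],"yaw":0}]}}

```text
clock: 27.55
tcp_pos: [432.0, -256.5, 71.3]
tcp_rot: [3.142, -0.0, -3.141]
contact_force: [0.6, 0.7, -0.7]
gripper_width: 0.974
finger_force: 0.0
```

Request:
{"method": "play_rows", "body": {"steps": [{"grip":0,"delta_pos":[0,0,0],"yaw":0},{"grip":0,"delta_pos":[0,0,-0.015],"yaw":0},{"grip":0,"delta_pos":[0,0,-0.035],"yaw":0},{"grip":0,"delta_pos":[0,0,-0.035],"yaw":0},{"grip":0,"delta_pos":[0,0,-0.035],"yaw":0}]}}

```text
clock: 27.97
tcp_pos: [431.7, -256.3, 192.6]
tcp_rot: [3.141, -0.001, -3.141]
contact_force: [1.2, -0.1, 0.3]
gripper_width: 0.998
finger_force: 0.0
```

Request:
{"method": "play_rows", "body": {"steps": [{"grip":0,"delta_pos":[0,0,-0.035],"yaw":0},{"grip":0,"delta_pos":[0,0.02,-0.02],"yaw":0},{"grip":0,"delta_pos":[0,0.035,0],"yaw":0},{"grip":0,"delta_pos":[0,0.035,0],"yaw":0},{"grip":0,"delta_pos":[0,0.03,0],"yaw":0}]}}

```text
clock: 28.38
tcp_pos: [431.7, -135.1, 246.8]
tcp_rot: [-3.141, 0.001, 3.141]
contact_force: [0.6, -0.2, 0.1]
gripper_width: 1.004
finger_force: 0.0
```

Request:
{"method": "play_rows", "body": {"steps": [{"grip":0,"delta_pos":[0,0,0],"yaw":0},{"grip":0,"delta_pos":[0,0,0],"yaw":0},{"grip":0,"delta_pos":[0,0,0],"yaw":0}]}}

```text
clock: 28.63
tcp_pos: [432.0, -136.7, 246.4]
tcp_rot: [-3.141, 0.0, -3.141]
contact_force: [0.7, -0.4, 0.1]
gripper_width: 0.998
finger_force: 0.0
```

```bash
python3 - <<'E'
from h import *
c=cam("scene");cv2.imwrite("pics/s5.png",cv2.resize(c['image'][130:340,190:470],None,fx=2.8,fy=2.8,interpolation=2))
t=cam("top");P=cloud(t);cv2.imwrite("pics/t5.png",cv2.resize(t['image'][130:270,130:450],None,fx=2.5,fy=2.5,interpolation=2))
print(capfit(P,432,-256,135,34),capfit(P,569,-326,120,29))
E
```

```text
Traceback (most recent call last):
  File "h.py", line 28, in capfit
    q=P[m].astype(np.float32);q=q[q[:,2]>np.percentile(q[:,2],80)-5]
                                         ~~~~~~~~~~~~~^^^^^^^^^^^
IndexError: index -1 is out of bounds for axis 0 with size 0
```

View pics/s5.png

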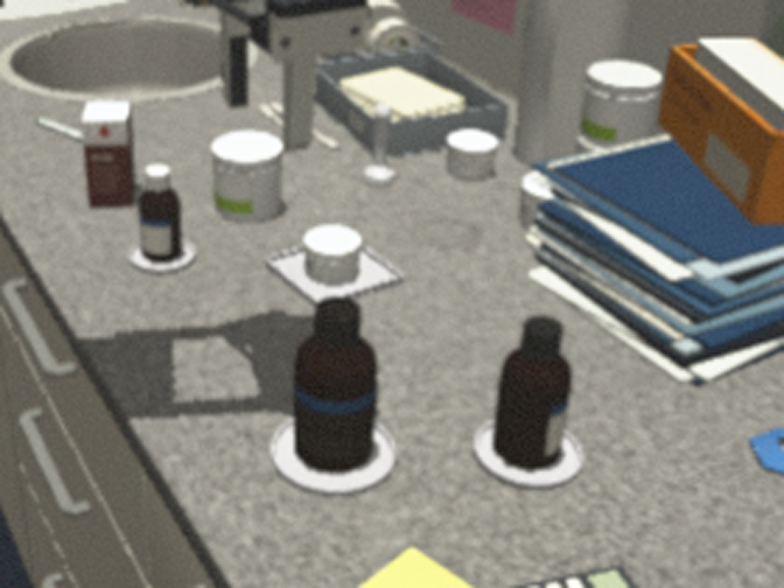

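View pics/t5.png

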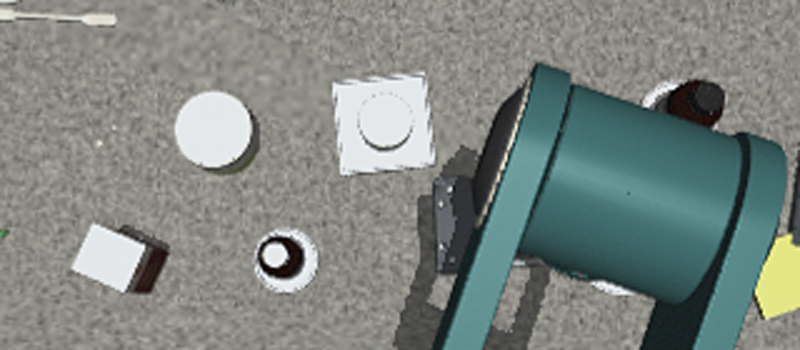

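The scene crop shows all three bottles upright inside their saucers: large at (335,460), medium at (530,460), small at (162,255). The jar is in the dish at (333,260), the tub and carton are where they were, and the gripper is clear.

```bash
python3 -c "
from bench import env
print(env.hand_in())"
```

```text
the job is handed in; nothing more can be done
None
```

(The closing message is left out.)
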